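# Pack the last jar and stack the empty tote on the loaded one

### The job

Stand the small red-lidded jar that is alone on the counter upright in the loaded tote on the counter, beside the jar already in it. Then take the empty tote off the sloped steel stand and lower it gently onto the loaded tote, turned end for end relative to it, so that it rests level on the four rim ledges and does not nest down on the jars. Leave the other jars, cartons, lid and spatula where they are, and let go of everything.

Things in the scene. Friction and masses are not known exactly. Their poses are not given: they have to be found in the camera images.
- base: The loaded tote, level on the counter, loose, 0.26 kg: white plastic stack-and-nest tote, open on top, 189 x 133 mm at the rim, 168 x 112 at the foot, 80 high, floor and walls 4 thick, all walls leaning outward 7.4 degrees. Origin: centre of its underside; z up, x along its length to the card-holder end (robot's left, within 20 degrees). A jar stands in it near x -50; free space round x +25, y 0.
- base_ledge (a point): Top centre of a ledge of the loaded tote (x +65, y +56 mm, 70 above its underside). Each long wall has two ledges, at x +65 and -25: flat tops, 20 mm wide, of dents pushed in from outside. They lie 10 mm below the rim and reach inward to 49 mm from the centre line. Both totes have them.
- base_end (a point): Middle of the rim at the card-holder end of the loaded tote: 94 mm from its centre along +x, 80 mm above its underside. A grey card holder, 60 mm wide, is on the outside of that end wall, the end with ledges close to it.
- upper: The empty tote, loose, 0.2 to 0.3 kg, same shape, size, origin and axes as base. Starts on the sloped stand, long side across the slope, mouth leaning 35 degrees towards the robot's side; card-holder end (+x) to the robot's left, as on base. Can be gripped by any wall; from x -10 to +50 mm the long walls are free of ledges and dents.
- upper_end (a point): Middle of the rim at the card-holder end of the empty tote: 94 mm from its centre along its +x, 80 mm above its underside. When stacked, it is over the end of base that has no card holder.
- base_top (a point): Point 70 mm above the origin of base, where the centre of the empty tote's underside belongs. With the two x axes opposed, the foot of the empty tote enters 10 mm into this rim with 5 mm of play each way and sits on the four ledges; with x axes alike it sinks in and nests.
- jar: The small jar to be packed: white, plastic, round, 56 mm in diameter at the lid, 54 mm below it, 52 mm tall, with a red screw lid 14 mm high, 0.06 to 0.13 kg, upright on the counter between the stand and the loaded tote. Origin at the centre of its underside, z up.
- packed: The jar, of the same kind and size, that already stands in the loaded tote. Origin at the centre of its underside.
- stand: The sloped steel stand, fixed: a sheet 230 mm wide and 150 mm up the slope, rising at 35 degrees away from the robot, with a lip 20 mm high along its low edge. Origin on the counter under the middle of the sheet, whose top is 72 mm above the counter there; x up the slope (level), y across, z up.
- tall_jar: Bystander: jar 84 mm in diameter, 125 mm tall; origin under its centre.
- wide_jar: Bystander: jar 110 mm in diameter, 110 mm tall; origin under its centre.
- carton: Bystander: white carton 60 x 120 x 45 mm (x, y, z) lying on the counter behind the jar to be packed; origin under its centre.
- long_carton: Bystander: white carton 55 x 150 x 60 mm; origin under its centre.
- loose_lid: Bystander: red lid 104 mm in diameter lying upside down, 18 mm high; origin under its centre.
- spatula: Bystander: spatula 190 mm long lying on the counter; origin under its middle.
Things that resemble listed ones, but are neither listed nor needed, are in the scene too. Leave any blue look-alike of the packed alone.

How it is judged (in metres and radians):
On the way, in this order (a step that is already met when the one before it is completed fails the run):
1. the small jar stands upright in the loaded tote, let go (x of jar in the frame of base between -0.07 and 0.07 m and y of jar in the frame of base between -0.05 and 0.05 m and z of jar in the frame of base between -0.003 and 0.012 m and angle between jar's own z axis and vertical below 0.12 rad and contact force between the fingers and jar below 0.3 N), for 0.2 s.
2. the empty tote rests level on the ledges of the loaded tote, turned end for end, and is let go (x of upper in the frame of base between -0.012 and 0.012 m and y of upper in the frame of base between -0.012 and 0.012 m and z of upper in the frame of base between 0.066 and 0.074 m and x of upper_end in the frame of base below -0.07 m and angle between upper's own z axis and vertical below 0.06 rad and contact force between the fingers and upper below 0.3 N), for 0.2 s.
At the end, for the whole second after the job is handed in: The empty tote rests level (0.06 rad) on the loaded tote's ledges, turned end for end, its underside 66 to 74 mm above the other's, centred within 12 mm. The loaded tote is level on the counter (5 mm), both small jars upright (0.12 rad) on its floor. All are at rest (x of upper in the frame of base between -0.012 and 0.012 m and y of upper in the frame of base between -0.012 and 0.012 m and z of upper in the frame of base between 0.066 and 0.074 m and x of upper_end in the frame of base below -0.07 m and angle between each of upper, base's own z axis and vertical below 0.06 rad and x of jar in the frame of base between -0.07 and 0.07 m and y of jar in the frame of base between -0.05 and 0.05 m and z of jar in the frame of base between -0.003 and 0.012 m and angle between each of jar, packed's own z axis and vertical below 0.12 rad and x of packed in the frame of base between -0.07 and 0.07 m and y of packed in the frame of base between -0.05 and 0.05 m and z of packed in the frame of base between -0.003 and 0.012 m and height (world z) of base between -0.005 and 0.005 m and linear speed of each of upper, base, jar, packed below 0.02 m/s); the robot touches nothing.
It fails at once if a bystander (another jar, a carton, the lid or the spatula) is moved more than 30 mm (distance of any of tall_jar, wide_jar, carton, long_carton, loose_lid, spatula from where it was at the start of the episode above 0.03 m).
It fails at once if the empty tote is banged or pressed on the loaded one with over 60 N (contact force between upper and base above 60 N).
It fails at once if the empty tote is dropped: it moves at over 0.5 m/s while the fingers do not hold it (a fall of some 13 mm) (linear speed of upper above 0.5 m/s and contact force between the fingers and upper below 0.1 N).
It also fails if it takes over 58 s, if anything falls off the work surface, if the arm or the gripper's body presses on something with over 40 N, if the wrist force passes 120 N, or if a joint passes its speed limit or range.

### The arm

A 7-joint arm with a two-finger parallel gripper is mounted at the origin on the work surface. World frame = base frame: x ahead of the robot, y to its left, z up, the work surface at z = 0. Lengths are in m, angles in degrees, forces in N, time in s.
With the tool pointing down it reaches from about 0.4 to 0.85 m from the base axis. Payload 4.5 kg.
Tool frame: the origin (TCP) lies midway between the tips of the shut fingers; the grasp point (between the pads) lies 19 mm behind it; z points along the fingers, y is the line along which they close (so a half turn about z gives the same grasp; the last joint's range is limited). The gripper opens to 85 mm and grips with 20 to 120 N. Pads are 22 mm wide; open, the fingers measure 114 mm over their backs; the gripper's body (76 mm by 85 mm) begins 54 mm behind the grasp point. The pads swing forward as they close: fully open they stand 13 mm farther back than shut.
Start: joints at [78.598, 39.483, -11.15, 89.685, 9.013, 51.709, -12.324], TCP at [0.144, -0.608, 0.193] pointing down, gripper open.
Joint ranges: [-172.22, 172.22], [-26.19, 119.32], [-84.43, 86.54], [7.71, 146.69], [-57.33, 237.33], [2.42, 119.75], [-152.13, 152.13]. Speed limits (degrees/s): [147.25, 147.25, 180, 180, 180, 180, 180].

### API

Orientations are given as [roll, pitch, yaw] about the fixed x, y, z axes, in that order (R = Rz(yaw) Ry(pitch) Rx(roll)).
In Python, from rig import status, eyes, order gives the robot as it stands.
- The arm moves only by the tool carry_out, never from a script. Its argument "series" is a list of rows, each a list of 7 numbers: the closure, from -1 (fully open) to 1 (shut), then the shift along the tool's x, y, z in m, then the turn, a rotation vector about the tool's x, y, z in rad. In form: [[claw, tx, ty, tz, wx, wy, wz], ...]. A call has 1 to 10 rows; each row shifts and turns the commanded pose from where the row before left it, along the tool's axes as they then stand; what a row does not reach is not made up. A row lasts 1/10 s, in which the tool goes at most 50 mm and 8.59 degrees, less where a joint would pass 70% of its speed; a pose out of reach is approached as far as the arm can. A call with a gripper value outside its range is refused whole. The fingers move at their own pace and stop on an object; "force" is the grip in N (left out, the last holds). Time passes only in rows, so rows that do not move let the fingers close. It gives the time, the measured TCP pose, the force, the opening and the grip force at its end, in the units of the state.
- status.get_obs(): the state, without advancing time (a new reading comes with each control period).
- eyes.capture(name): name is "side" or "top"; returns the picture (420x560x3 uint8, red, green, blue); there is no depth.
- eyes.calibration(name): a dict with "fovy" (degrees; the focal length in pixels is half the picture's height over the tangent of half this angle, whatever the lens; pixels are square), "cx", "cy" (the principal point, pixels), "xyz" and "attitude" of the camera in the world. Camera axes: x right, y down, z forward; pixel columns grow to the right and rows downward; lengths in m; the calibration is good to about 2 mm. A picture is of the moment at which its call begins. calibration takes no time and is no camera call.
- order.hand_in(): hands the job in; it is judged then, once.
The state is a dict: "clock": time; "q": joint angles; "dq": joint speeds; "tau": joint torques, N m; "eef_pos": TCP position; "tcp_rot": TCP orientation; "wrist_force": force on the tool from outside, world axes, zero at the start; "wrist_torque": the same for the moment, N m; "opening": finger opening in m; "gripper_force": force on a finger pad.
Only numpy, scipy, OpenCV 4.12 (cv2) and the standard library are available. Lean on these libraries where they do the work, as an engineer would, in place of code of your own. Each camera call takes 0.05 s, during which the arm holds its last target. There are 200 camera calls.

## Working session

There is one attempt and no reset: what is moved stays moved. The work goes in short steps, Python scripts to look and compute and a tool call to move; the robot and the scene stay as the last step left them, time stands still between calls to the robot, and variables do not carry over. Pictures are saved under pics/ and viewed, at most 10 in all, crops included, and the job is handed in when it is done.

Besides the shell and the picture viewer there is one more tool, called after "Emit:" as name(argument=value, ...), one argument or row to a line, values as JSON. carry_out: Moves the arm, as the interface text tells. Its arguments: {"type":"object","properties":{"series":{"type":"array","items":{"type":"array","items":{"type":"number"}}},"force":{"type":"number"}},"required":["series"]}

```bash
mkdir -p pics; ls
python3 - <<'E'
from rig import status, eyes
import cv2
for n in ("side","top"):
    print(n,eyes.calibration(n)); im=eyes.capture(n); cv2.imwrite(f"pics/{n}0.png",im[:,:,::-1])
print(status.get_obs())
E
```

```text
pics
side {'fovy': 57.090159695476636, 'cx': 281.0113197139398, 'cy': 212.8484509151107, 'xyz': array([0.36912128, 0.81339529, 0.64142398]), 'attitude': array([-124.00424705,    0.93935038, -171.48106399])}
top {'fovy': 51.54720420574853, 'cx': 279.5276202556163, 'cy': 212.14781601838763, 'xyz': array([0.42090585, 0.04825552, 1.15976575]), 'attitude': array([-176.57108025,   -1.12806893,  -90.32297273])}
{'clock': 0.1, 'q': array([ 78.59918084,  39.52588888, -11.14683363,  89.7392252 ,
         9.01359779,  51.70925895, -12.32495408]), 'dq': array([ 0.02609858, -0.14024761, -0.00971175, -0.07528924,  0.02726061,
        0.05133056,  0.10094495]), 'tau': array([-3.79822013e-03, -5.40601015e+01, -1.27174851e+00, -1.58986098e+01,
        9.31502727e-03,  4.35530630e-03,  6.99743410e-06]), 'eef_pos': array([ 0.14399396, -0.6075288 ,  0.19219068]), 'tcp_rot': array([-1.79907906e+02,  6.70748069e-03,  1.33430761e+01]), 'wrist_force': array([ 0.40579877, -0.44529015,  0.38091837]), 'wrist_torque': array([-0.05196164,  0.02703252,  0.01933568]), 'gripper_force': 0.0, 'opening': 0.08559525156914038}
```

View pics/side0.png

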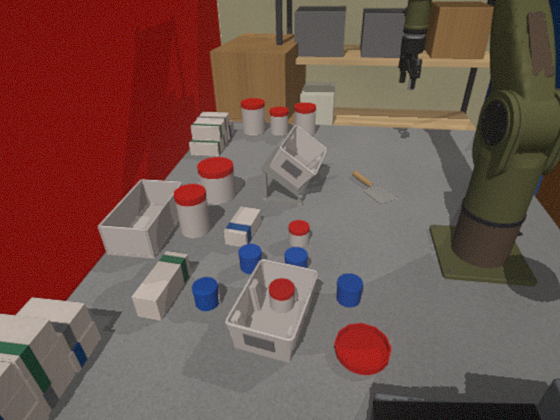

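View pics/top0.png

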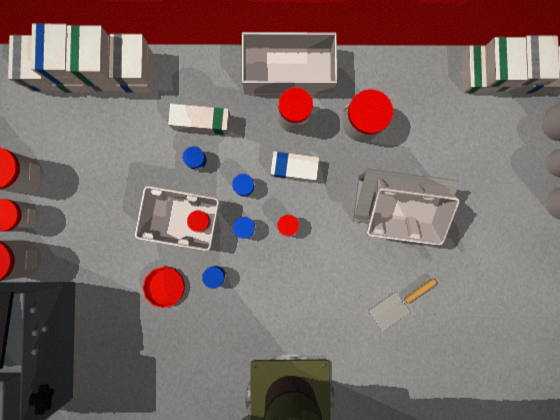

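The side view shows the loaded tote around (273,310), the jar at (299,233) and the empty tote on the stand around (300,160). In the top view these are at (177,218), (288,225) and (413,217). Next I'll enlarge them to pick the rim corners.

```bash
cat > h.py <<'E'
import numpy as np, cv2
from scipy.spatial.transform import Rotation as R
from rig import status, eyes
C={}
for n in ("side","top"):
    c=eyes.calibration(n); C[n]=(210/np.tan(np.radians(c["fovy"])/2),c["cx"],c["cy"],np.array(c["xyz"]),R.from_euler("xyz",c["attitude"],degrees=True).as_matrix())
def ray(n,p):
    f,cx,cy,o,M=C[n]; d=M@np.array([(p[0]-cx)/f,(p[1]-cy)/f,1]); return o,d/np.linalg.norm(d)
def plane(n,p,z):
    o,d=ray(n,p); return o+d*(z-o[2])/d[2]
def tri(ps,pt):
    (o,d),(a,b)=ray("side",ps),ray("top",pt)
    s,t=np.linalg.lstsq(np.stack([d,-b],1),a-o,rcond=None)[0]
    P,Q=o+s*d,a+t*b; return (P+Q)/2,np.linalg.norm(P-Q)
def proj(n,X):
    f,cx,cy,o,M=C[n]; v=M.T@(np.asarray(X)-o); return np.array([cx+f*v[0]/v[2],cy+f*v[1]/v[2]])
def red(im):
    im=im.astype(int); return ((im[...,0]>110)&(im[...,1]<70)&(im[...,2]<70)).astype(np.uint8)
E
python3 - <<'E'
from h import *
out=np.zeros((600,800,3),np.uint8)
for n,x0,y0,X,Y in (("top",130,178,0,0),("top",362,168,400,0),("side",222,255,0,300),("side",250,120,400,300)):
    im=cv2.imread(f"pics/{n}0.png")[y0:y0+75 if n=="top" else y0+100, x0:x0+100]
    s=4 if n=="top" else 3
    b=cv2.resize(im,None,fx=s,fy=s,interpolation=cv2.INTER_CUBIC); out[Y:Y+b.shape[0],X:X+b.shape[1]]=b
cv2.imwrite("pics/mos.png",out)
for n in ("side","top"):
    im=cv2.imread(f"pics/{n}0.png")[:,:,::-1]
    k,l,s,c=cv2.connectedComponentsWithStats(red(im))
    print(n,[(s[i].tolist(),c[i].round(1).tolist()) for i in range(1,k) if 60<s[i,4]<800])
E
```

```text
side [([241, 98, 24, 12, 234], [252.2, 103.4]), ([294, 102, 22, 12, 201], [304.4, 107.5]), ([270, 107, 19, 10, 163], [278.6, 111.3]), ([197, 157, 36, 22, 627], [214.6, 167.6]), ([174, 184, 32, 22, 568], [189.2, 194.6]), ([289, 220, 20, 16, 260], [298.5, 227.6]), ([269, 279, 25, 22, 445], [281.1, 289.1])]
top [([104, 0, 59, 2, 109], [134.1, 0.5]), ([248, 0, 98, 4, 263], [299.1, 0.9]), ([417, 0, 54, 7, 192], [444.7, 1.5]), ([0, 148, 16, 40, 482], [6.2, 167.1]), ([0, 199, 18, 32, 463], [7.1, 214.4]), ([187, 211, 22, 21, 353], [197.8, 220.7]), ([277, 215, 22, 21, 365], [287.8, 225.0]), ([0, 243, 10, 37, 270], [3.7, 260.6])]
```

View pics/mos.png

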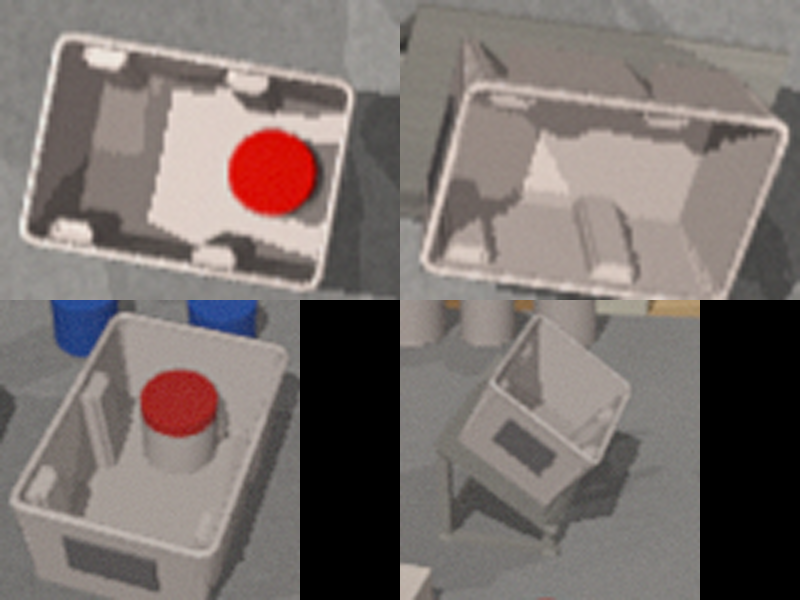

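The mosaic shows all four rim corners of both totes in both views, with the card holders at the robot's left. I'll triangulate the corners and fit the rim rectangles.

```bash
cat >> h.py <<'E'
L=np.array([[94.5,66.5,80],[94.5,-66.5,80],[-94.5,66.5,80],[-94.5,-66.5,80]])/1000
def fit(P):  # rigid fit of local rim corners -> world
    a,b=L.mean(0),P.mean(0); r,_=R.align_vectors(P-b,L-a); M=r.as_matrix(); return M,b-M@a,np.abs(P-(L@M.T+b-M@a)).max()
E
python3 - <<'E'
from h import *
S=lambda x,y,x0,y0,s:((x-s/2+.5)/s+x0,(y-s/2+.5)/s+y0)
# order: near(+y) : base x axis -> +y, base y axis -> -x
base=[((212,256),(20,240)),((10,202),(60,34)),((292,48),(322,292)),((118,14),(356,88))]
up=[((198,166),(20,270)),((88,84),(68,82)),((232,84),(322,303)),((140,14),(392,126))]
# world: +x_t ~ +y so y_t ~ -x : +y_t corner = near robot
for nm,l,so,to in (("base",base,(222,255),(130,178)),("upper",up,(250,120),(362,168))):
    P=[];g=[]
    for s,t in l:
        p,e=tri(S(*s,*so,3),S(*t,*to,4)); P.append(p); g.append(e*1e3)
    P=np.array(P); M,o,r=fit(P)
    print(nm,P.round(4).tolist(),np.round(g,1),"org",o.round(4),"xaxis",M[:,0].round(3),"yaxis",M[:,1].round(3),"z",M[:,2].round(3),"res",r.round(4))
for nm,s,t in (("jar",(298.5,227.6),(287.8,225)),("packed",(281.1,289.1),(197.8,220.7))):
    p,e=tri(s,t); print(nm,p.round(4),e.round(4), plane("top",t,.052).round(4))
for nm,t,z in (("blueA",(243,226),.05),("blueB",(243,184),.05),("blueC",(213,276),.05),("blueD",(194,156),.05)): print(nm,plane("top",t,z).round(3))
print("carton corners",[plane("top",t,.045).round(3)[:2].tolist() for t in((275,152),(320,156),(318,181),(271,176))])
print("tall",plane("top",(296,105),.125).round(3),"wide",plane("top",(370,111),.11).round(3))
E
```

```text
base [[0.4236, 0.3833, 0.0818], [0.5508, 0.3605, 0.0815], [0.3901, 0.1984, 0.0796], [0.5179, 0.178, 0.0793]] [1.3 1.4 2.2 1. ] org [0.4706 0.281  0.0006] xaxis [0.174 0.985 0.012] yaxis [-0.985  0.174  0.002] z [ 0.    -0.012  1.   ] res 0.0026
upper [[0.4262, -0.1853, 0.1011], [0.5339, -0.1981, 0.1763], [0.404, -0.3686, 0.1059], [0.5067, -0.384, 0.1762]] [1.7 0.5 4.1 2.1] org [ 0.5124 -0.2908  0.0739] xaxis [ 0.135  0.991 -0.011] yaxis [-0.819  0.105 -0.565] z [-0.558  0.085  0.825] res 0.0034
jar [0.4542 0.0049 0.0465] 0.0004 [0.4543 0.0052 0.052 ]
packed [0.466  0.234  0.0505] 0.0009 [0.4663 0.2338 0.052 ]
blueA [0.452 0.119 0.05 ]
blueB [0.56  0.119 0.05 ]
blueC [0.326 0.195 0.05 ]
blueD [0.633 0.245 0.05 ]
carton corners [[0.644, 0.037], [0.633, -0.08], [0.568, -0.074], [0.581, 0.047]]
tall [ 0.743 -0.014  0.125] wide [ 0.732 -0.197  0.11 ]
```

```bash
cat >> h.py <<'E'
def pose():
    o=status.get_obs(); return np.array(o["eef_pos"]),R.from_euler("xyz",o["tcp_rot"],degrees=True),o
def plan(p1,R1,N,p0=None,R0=None):
    """constant body-frame row, repeated N times"""
    if p0 is None: p0,R0,_=pose()
    w=(R0.inv()*R1).as_rotvec()/N; s=R.from_rotvec(w)
    A=np.zeros((3,3)); Rk=R0; pts=[]
    for k in range(N): A+=Rk.as_matrix(); Rk=Rk*s
    t=np.linalg.solve(A,np.asarray(p1)-p0)
    print(N,"rows of",t.round(4).tolist(),w.round(4).tolist()); return t,w
down=lambda yaw:R.from_euler("xyz",[180,0,yaw],degrees=True)
E
python3 - <<'E'
from h import *
plan([.454,.005,.16],down(80),20)
E
```

```text
20 rows of [0.0345, -0.0113, 0.0016] [-0.0001, -0.0, -0.0582]
```

Emit:
carry_out(
  series=[
    [-1,0.022,-0.026,0.001,0,0,0],
    [-1,0.022,-0.026,0.001,0,0,0],
    [-1,0.022,-0.026,0.001,0,0,0],
    [-1,0.022,-0.026,0.001,0,0,0],
    [-1,0.022,-0.026,0.001,0,0,0],
    [-1,0.022,-0.026,0.001,0,0,0],
    [-1,0.022,-0.026,0.001,0,0,0],
    [-1,0.022,-0.026,0.001,0,0,0],
    [-1,0.022,-0.026,0.001,0,0,0],
    [-1,0.022,-0.026,0.001,0,0,0],
  ],
  force=40,
)

```text
clock: 1.1
eef_pos: [0.2986, -0.3031, 0.1828]
tcp_rot: [-180.0, 0.0, 13.3]
wrist_force: [0.4, 0.1, -0.1]
opening: 0.0857
gripper_force: 0.0
```

Run:
```python
from h import *
p,r,o=pose(); print(p,o["tcp_rot"],o["q"].round(1),o["clock"])
plan([.454,.005,.14],down(80),10)
```

```text
[ 0.29860803 -0.30305477  0.1827846 ] [-1.79987882e+02  5.47057759e-03  1.33319062e+01] [ 45.6  26.3  -9.3 123.2   8.   31.1 -46.3] 1.1
10 rows of [0.0343, -0.0124, 0.0043] [-0.0, -0.0, -0.1164]
```

Emit:
carry_out(
  series=[
    [-1,0.0343,-0.0124,0.0043,0,0,-0.1164],
    [-1,0.0343,-0.0124,0.0043,0,0,-0.1164],
    [-1,0.0343,-0.0124,0.0043,0,0,-0.1164],
    [-1,0.0343,-0.0124,0.0043,0,0,-0.1164],
    [-1,0.0343,-0.0124,0.0043,0,0,-0.1164],
    [-1,0.0343,-0.0124,0.0043,0,0,-0.1164],
    [-1,0.0343,-0.0124,0.0043,0,0,-0.1164],
    [-1,0.0343,-0.0124,0.0043,0,0,-0.1164],
    [-1,0.0343,-0.0124,0.0043,0,0,-0.1164],
    [-1,0.0343,-0.0124,0.0043,0,0,-0.1164],
  ],
)

```text
clock: 2.1
eef_pos: [0.4541, 0.0049, 0.1396]
tcp_rot: [180.0, -0.0, 80.3]
wrist_force: [-1.0, 0.4, -0.1]
opening: 0.0851
gripper_force: 0.0
```

Run:
```python
from h import *
p,r,o=pose(); print(p,o["tcp_rot"],o["q"].round(1),o["clock"])
plan([.454,.005,.024],down(80),8)
```

```text
[0.4541178  0.00490756 0.13957441] [ 1.79965961e+02 -2.64271408e-02  8.02858067e+01] [  7.9  33.5 -22.1 121.2  24.9  29.6 -42.5] 2.1
8 rows of [0.0, -0.0, 0.0144] [0.0001, -0.0001, 0.0006]
```

Emit:
carry_out(
  series=[
    [-1,0,0,0.0145,0,0,0],
    [-1,0,0,0.0145,0,0,0],
    [-1,0,0,0.0145,0,0,0],
    [-1,0,0,0.0145,0,0,0],
    [-1,0,0,0.0145,0,0,0],
    [-1,0,0,0.0145,0,0,0],
    [-1,0,0,0.0145,0,0,0],
    [-1,0,0,0.0145,0,0,0],
    [1,0,0,0,0,0,0],
    [1,0,0,0,0,0,0],
  ],
  force=40,
)

```text
clock: 3.1
eef_pos: [0.4534, 0.0033, 0.0239]
tcp_rot: [-180.0, 0.0, 80.0]
wrist_force: [-1.3, 0.1, -0.1]
opening: 0.0591
gripper_force: 0.0
```

Emit:
carry_out(
  series=[
    [1,0,0,0,0,0,0],
    [1,0,0,0,0,0,0],
    [1,0,0,0,0,0,0],
  ],
)

```text
clock: 3.4
eef_pos: [0.4539, 0.0033, 0.0244]
tcp_rot: [179.9, -0.0, 80.0]
wrist_force: [0.1, 0.1, 0.8]
opening: 0.0121
gripper_force: 0.0
```

Run:
```python
from h import *
a=eyes.capture("side")[130:330,180:420,::-1]; b=eyes.capture("top")[130:330,120:360,::-1]
cv2.imwrite("pics/g1.png",np.hstack([cv2.resize(x,None,fx=1.66,fy=1.66) for x in(a,b)]))
```

```text
(no output)
```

View pics/g1.png

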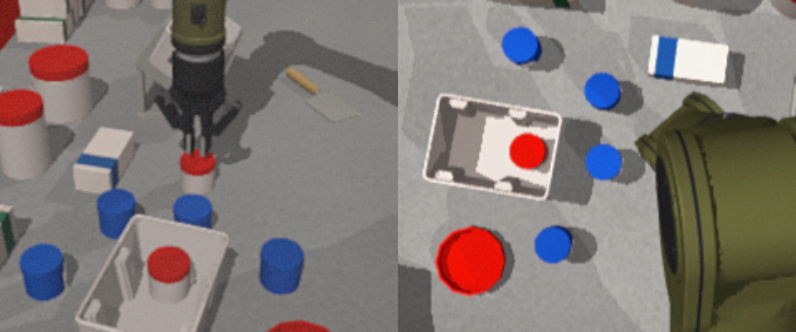

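The picture shows the fingers shut just behind or above the red lid at about (197,150), with the jar still upright. I'll check where the TCP projects and where the jar is now.

Run:
```python
from h import *
p,r,o=pose(); print(p,o["opening"],o["gripper_force"],o["wrist_force"])
im=eyes.capture("side")
for q in (p,p-r.as_matrix()[:,2]*.019,[.454,.005,.052],[.454,.005,0]): print(proj("side",q).round(1))
k,l,s,c=cv2.connectedComponentsWithStats(red(im)); print([(s[i].tolist(),c[i].round(1).tolist()) for i in range(1,k) if 60<s[i,4]<500])
cv2.imwrite("pics/g2.png",cv2.resize(im[190:265,250:350,::-1],None,fx=6,fy=6,interpolation=cv2.INTER_CUBIC))
```

```text
[0.453794   0.00324663 0.02423291] 0.00026775973279689804 0.0 [-0.13504556 -0.80625728 -0.10516085]
[298.6 234.1]
[298.6 228.2]
[298.5 225.9]
[298.3 241.7]
[([241, 98, 24, 12, 233], [252.2, 103.5]), ([270, 106, 14, 11, 118], [276.2, 111.3]), ([289, 220, 21, 16, 243], [298.8, 227.9]), ([269, 279, 25, 22, 441], [281.2, 289.1])]
```

View pics/g2.png

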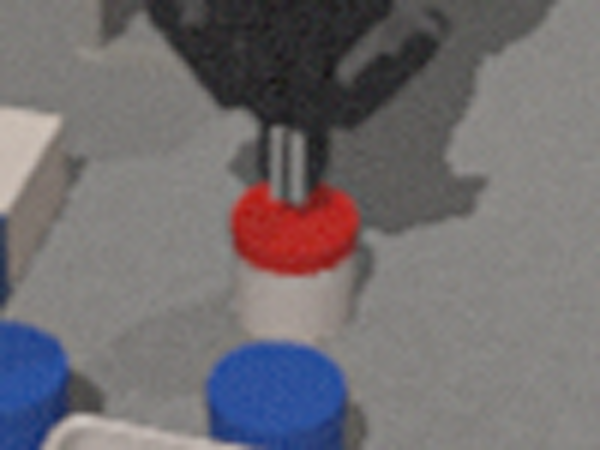

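The crop shows the shut tips on top of the lid at about (298.6,224), while the reported TCP projects to (298.6,234). The tool therefore seems to end about 30 mm higher than reported. I'll check this against the start picture.

Run:
```python
from h import *
im=cv2.imread("pics/side0.png")
p0=np.array([.144,-.6075,.1922])
for dz in (0,.013,.03,.045): print(dz,proj("side",p0+[0,0,dz]).round(1))
p=np.array([.4538,.0032,.0242])
for dz in (0,.02,.03,.04): print(dz,proj("side",p+[0,0,dz]).round(1))
g=cv2.cvtColor(im[55:100,380:440],cv2.COLOR_BGR2GRAY); m=(g<45)
ys,xs=np.where(m); print("lowest dark rows",[(y+55,(xs[ys==y]+380).tolist()) for y in sorted(set(ys))[-8:]])
```

```text
0 [403.8 101.1]
0.013 [404.4  97.5]
0.03 [405.2  92.7]
0.045 [405.9  88.4]
0 [298.6 234.1]
0.02 [298.6 227.9]
0.03 [298.7 224.8]
0.04 [298.7 221.7]
lowest dark rows [(np.int64(81), [400, 401, 402, 403, 412, 413, 414]), (np.int64(82), [412, 413, 414]), (np.int64(83), [412, 413]), (np.int64(84), [411, 412, 413]), (np.int64(85), [411, 412, 413]), (np.int64(86), [411, 412, 413]), (np.int64(87), [411, 412, 413]), (np.int64(88), [412])]
```

Emit:
carry_out(
  series=[
    [-1,0,0,-0.005,0,0,0],
    [-1,0,0,0,0,0,0],
    [-1,0,0,0,0,0,0],
    [-1,0,0,0,0,0,0],
    [-1,0,0,0,0,0,0],
    [-1,0,0,0,0,0,0],
    [-1,0,0,0,0,0,0],
  ],
)

```text
clock: 4.25
eef_pos: [0.4535, 0.0033, 0.0288]
tcp_rot: [-180.0, 0.0, 80.0]
wrist_force: [0.0, 0.2, 0.2]
opening: 0.0853
gripper_force: 0.0
```

Emit:
carry_out(
  series=[
    [-1,0,0,0.006,0,0,0],
    [-1,0,0,0.006,0,0,0],
    [-1,0,0,0.006,0,0,0],
    [-1,0,0,0.006,0,0,0],
    [-1,0,0,0.006,0,0,0],
    [-1,0,0,0.006,0,0,0],
    [-1,0,0,0.006,0,0,0],
  ],
)

```text
clock: 4.95
eef_pos: [0.4535, 0.0033, -0.0137]
tcp_rot: [-180.0, 0.0, 80.0]
wrist_force: [-0.7, 0.1, -0.5]
opening: 0.085
gripper_force: 0.0
```

Emit:
carry_out(
  series=[
    [1,0,0,0,0,0,0],
    [1,0,0,0,0,0,0],
    [1,0,0,0,0,0,0],
    [1,0,0,0,0,0,0],
    [1,0,0,0,0,0,0],
    [1,0,0,0,0,0,0],
  ],
  force=40,
)

```text
clock: 5.55
eef_pos: [0.4537, 0.0033, -0.0129]
tcp_rot: [180.0, -0.0, 80.0]
wrist_force: [-1.0, -0.3, 3.3]
opening: 0.0548
gripper_force: 42.3
```

Emit:
carry_out(
  series=[
    [1,0,0,-0.01,0,0,0],
    [1,0,0,-0.02,0,0,0],
    [1,0,0,-0.03,0,0,0],
    [1,0,0,-0.03,0,0,0],
    [1,0,0,-0.02,0,0,0],
    [1,0,0,-0.01,0,0,0],
  ],
)

```text
clock: 6.15
eef_pos: [0.4543, 0.0032, 0.1084]
tcp_rot: [179.9, -0.0, 80.0]
wrist_force: [0.2, -0.5, -1.1]
opening: 0.0547
gripper_force: 42.5
```

Emit:
carry_out(
  series=[
    [1,0.02,-0.002,0,0,0,0],
    [1,0.035,-0.004,0,0,0,0],
    [1,0.035,-0.004,0,0,0,0],
    [1,0.035,-0.004,0,0,0,0],
    [1,0.035,-0.004,0,0,0,0],
    [1,0.035,-0.004,0,0,0,0],
    [1,0.035,-0.004,0,0,0,0],
    [1,0.035,-0.003,0,0,0,0],
    [1,0.025,-0.002,0,0,0,0],
    [1,0.01,0,0,0,0,0],
  ],
)

```text
clock: 7.15
eef_pos: [0.4741, 0.3077, 0.1062]
tcp_rot: [-179.9, -0.1, 80.3]
wrist_force: [0.1, -0.9, -0.8]
opening: 0.0549
gripper_force: 42.5
```

Run:
```python
from h import *
p,r,o=pose(); print(p,o["tcp_rot"],o["q"].round(1),o["clock"],o["opening"],o["gripper_force"])
plan([.475,.304,-.008],down(80),10)
im=eyes.capture("side"); k,l,s,c=cv2.connectedComponentsWithStats(red(im)); print([(s[i].tolist(),c[i].round(1).tolist()) for i in range(1,k) if 100<s[i,4]<900])
print(proj("side",[.475,.3057,.052+.12]),proj("side",[.475,.3057,.12]))
cv2.imwrite("pics/p1.png",cv2.resize(im[160:400,180:420,::-1],None,fx=2.4,fy=2.4))
```

```text
[0.47405781 0.30766917 0.10616213] [-1.79945627e+02 -9.78787894e-02  8.02509980e+01] [-26.1  42.7 -19.5 104.6  22.1  36.4 -68.6] 7.15 0.05488185975792025 42.46413588523865
10 rows of [-0.0004, 0.0002, 0.0114] [-0.0001, -0.0002, 0.0004]
[([303, 103, 13, 11, 105], [308.8, 107.9]), ([197, 157, 36, 22, 628], [214.8, 167.6]), ([174, 184, 32, 22, 573], [189.5, 194.7]), ([254, 260, 29, 25, 598], [268.2, 272.3]), ([278, 281, 16, 20, 161], [287.6, 291.7])]
[268.84815572 268.59639654] [269.79503665 289.42416742]
```

View pics/p1.png

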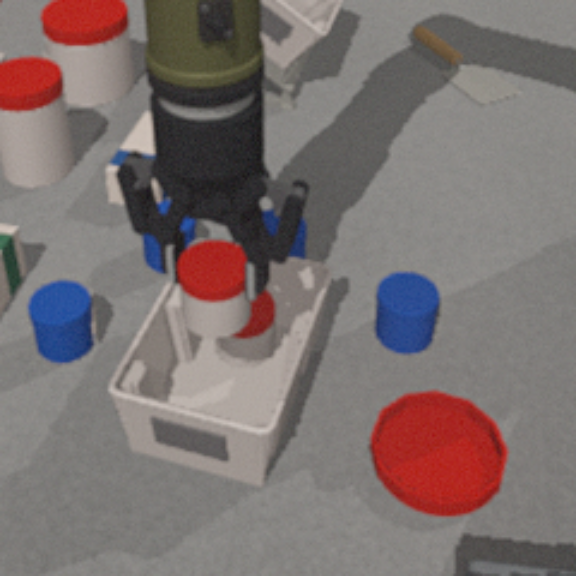

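The jar hangs upright over the free half of the tote, with its lid at about (268,272), clear of the packed jar and the walls. Lowering it now.

Emit:
carry_out(
  series=[
    [1,-0.001,0.001,0.02,0,0,0],
    [1,-0.001,0.001,0.02,0,0,0],
    [1,0,0,0.02,0,0,0],
    [1,0,0,0.02,0,0,0],
    [1,0,0,0.012,0,0,0],
    [1,0,0,0.01,0,0,0],
    [1,0,0,0.004,0,0,0],
    [1,0,0,0.003,0,0,0],
    [1,0,0,0.002,0,0,0],
    [1,0,0,0,0,0,0],
  ],
)

```text
clock: 8.2
eef_pos: [0.4768, 0.3019, -0.0039]
tcp_rot: [180.0, -0.0, 80.0]
wrist_force: [0.2, 0.1, -1.2]
opening: 0.055
gripper_force: 42.5
```

Emit:
carry_out(
  series=[
    [1,0,0,0.002,0,0,0],
    [1,0,0,0.002,0,0,0],
    [1,0,0,0.001,0,0,0],
    [1,0,0,0,0,0,0],
  ],
)

```text
clock: 8.6
eef_pos: [0.4767, 0.3019, -0.0086]
tcp_rot: [180.0, -0.0, 80.0]
wrist_force: [-0.7, -0.4, 3.7]
opening: 0.0546
gripper_force: 42.9
```

Emit:
carry_out(
  series=[
    [-0.6,0,0,0,0,0,0],
    [-0.6,0,0,0,0,0,0],
    [-0.6,0,0,0,0,0,0],
    [-0.6,0,0,-0.01,0,0,0],
    [-0.6,0,0,-0.02,0,0,0],
    [-0.6,0,0,-0.03,0,0,0],
    [-0.6,0,0,-0.03,0,0,0],
    [-0.6,0,0,-0.03,0,0,0],
    [-0.6,0,0,-0.03,0,0,0],
    [-0.6,0,0,-0.03,0,0,0],
  ],
)

```text
clock: 9.6
eef_pos: [0.4764, 0.3016, 0.1728]
tcp_rot: [180.0, -0.0, 80.0]
wrist_force: [-0.1, 0.7, 0.4]
opening: 0.0683
gripper_force: 0.0
```

Run:
```python
from h import *
p,r,o=pose(); print(p,o["tcp_rot"],o["q"].round(1),o["clock"],o["opening"])
for n in("side","top"):
    im=eyes.capture(n); k,l,s,c=cv2.connectedComponentsWithStats(red(im)); print([(s[i].tolist(),c[i].round(1).tolist()) for i in range(1,k) if 100<s[i,4]<900])
print(proj("side",[.477,.3036,.056]))
# tool offsets and tote pick pose
o_=np.array([.5124,-.2908,.0739]);x=np.array([.135,.991,-.011]);z=np.array([-.558,.085,.825]);y=np.cross(z,x)
a=np.radians(7.4);tz=-z*np.cos(a)+x*np.sin(a);tx=-y;tx-=tz*(tx@tz);tx/=np.linalg.norm(tx);tz/=np.linalg.norm(tz);M=np.stack([tx,np.cross(tz,tx),tz],1)
rim=o_-.0925*x+.08*z; print("rim mid",rim,"tool rpy",R.from_matrix(M).as_euler("xyz",degrees=True),"tz",tz)
print("grasp TCP (true) at 33 mm deep",rim+.033*tz,"reported +30 along z",rim+.063*tz)
```

```text
[0.47635955 0.30161449 0.17283216] [ 1.79984168e+02 -8.49885073e-03  8.00384372e+01] [-23.6  37.4 -22.5 101.4  19.2  45.  -65.6] 9.6 0.06828474529159721
[([294, 102, 22, 12, 199], [304.2, 107.5]), ([197, 157, 36, 22, 627], [214.8, 167.6]), ([174, 184, 32, 22, 571], [189.4, 194.7]), ([269, 279, 25, 21, 439], [281.2, 289.0]), ([257, 302, 28, 25, 542], [270.0, 313.7])]
[([0, 148, 16, 41, 496], [6.3, 167.3]), ([0, 199, 18, 32, 476], [7.3, 214.4]), ([160, 206, 22, 21, 375], [170.3, 216.1]), ([187, 211, 22, 20, 363], [197.7, 220.7]), ([0, 243, 10, 37, 275], [3.7, 260.6])]
[270.03921196 311.93650393]
rim mid [ 0.4552725 -0.3756675  0.1409175] tool rpy [-173.3494164   -34.37135721   -7.32640666] tz [ 0.57094619  0.04336005 -0.81984166]
grasp TCP (true) at 33 mm deep [ 0.47411372 -0.37423662  0.11386273] reported +30 along z [ 0.49124211 -0.37293582  0.08926748]
```

```bash
cat >> h.py <<'E'
def path(t,w,N,p,r):
    for k in range(N): p=p+r.apply(t); r=r*R.from_rotvec(w); print(k,p.round(3),r.as_matrix()[:,2].round(2)) if k%3==2 else 0
    return p,r
RG=R.from_euler("xyz",[-173.35,-34.4,-7.3],degrees=True)
E
python3 - <<'E'
from h import *
from scipy.spatial.transform import Slerp
p,r,o=pose()
RM=Slerp([0,1],R.concatenate([r,RG]))(.5)
t,w=plan([.39,-.04,.27],RM,11); p,r=path(t.round(4),w.round(3),11,p,r)
t,w=plan([.4227,-.378,.188],RG,11,p,r); path(t.round(4),w.round(3),11,p,r)
E
```

```text
11 rows of [-0.0306, 0.0089, -0.0128] [-0.0166, 0.025, 0.0653]
2 [0.482 0.208 0.211] [ 0.08  0.06 -1.  ]
5 [0.464 0.111 0.24 ] [ 0.15  0.11 -0.98]
8 [0.426 0.017 0.261] [ 0.24  0.13 -0.96]
11 rows of [-0.0102, 0.0304, 0.0038] [-0.0163, 0.0248, 0.0658]
2 [ 0.422 -0.131  0.255] [ 0.38  0.14 -0.91]
5 [ 0.436 -0.224  0.235] [ 0.46  0.12 -0.88]
8 [ 0.433 -0.318  0.209] [ 0.53  0.08 -0.84]
```

Emit:
carry_out(
  series=[
    [-0.6,-0.0306,0.0089,-0.0128,-0.017,0.025,0.065],
    [-0.6,-0.0306,0.0089,-0.0128,-0.017,0.025,0.065],
    [-0.6,-0.0306,0.0089,-0.0128,-0.017,0.025,0.065],
    [-0.6,-0.0306,0.0089,-0.0128,-0.017,0.025,0.065],
    [-0.6,-0.0306,0.0089,-0.0128,-0.017,0.025,0.065],
    [-0.6,-0.0306,0.0089,-0.0128,-0.017,0.025,0.065],
    [-0.6,-0.0306,0.0089,-0.0128,-0.017,0.025,0.065],
    [-0.6,-0.0306,0.0089,-0.0128,-0.017,0.025,0.065],
    [-0.6,-0.0306,0.0089,-0.0128,-0.017,0.025,0.065],
    [-0.6,-0.0306,0.0089,-0.0128,-0.017,0.025,0.065],
  ],
)

```text
clock: 10.7
eef_pos: [0.4068, -0.0151, 0.2642]
tcp_rot: [175.3, -16.4, 43.0]
wrist_force: [-0.4, -0.5, 0.0]
opening: 0.0686
gripper_force: 0.0
```

Emit:
carry_out(
  series=[
    [-0.6,-0.0306,0.0089,-0.0128,-0.017,0.025,0.065],
    [-0.6,-0.0102,0.0304,0.0038,-0.016,0.025,0.066],
    [-0.6,-0.0102,0.0304,0.0038,-0.016,0.025,0.066],
    [-0.6,-0.0102,0.0304,0.0038,-0.016,0.025,0.066],
    [-0.6,-0.0102,0.0304,0.0038,-0.016,0.025,0.066],
    [-0.6,-0.0102,0.0304,0.0038,-0.016,0.025,0.066],
    [-0.6,-0.0102,0.0304,0.0038,-0.016,0.025,0.066],
    [-0.6,-0.0102,0.0304,0.0038,-0.016,0.025,0.066],
  ],
)

```text
clock: 11.5
eef_pos: [0.4349, -0.2588, 0.2254]
tcp_rot: [-179.3, -29.3, 10.7]
wrist_force: [0.5, 0.0, 0.7]
opening: 0.0683
gripper_force: 0.0
```

Run:
```python
from h import *
p,r,o=pose(); print(p,o["tcp_rot"],o["q"].round(1),o["clock"])
t,w=plan([.4227,-.378,.188],RG,6)
```

```text
[ 0.43488621 -0.25881231  0.22544612] [-179.32055034  -29.32799302   10.72594345] [ 69.5  28.5 -40.  127.4 -20.5  10.4 -23.3] 11.5
6 rows of [-0.006, 0.0199, 0.0026] [-0.0104, 0.0174, 0.0435]
```

Emit:
carry_out(
  series=[
    [-0.6,-0.006,0.0199,0.0026,-0.01,0.017,0.044],
    [-0.6,-0.006,0.0199,0.0026,-0.01,0.017,0.044],
    [-0.6,-0.006,0.0199,0.0026,-0.01,0.017,0.044],
    [-0.6,-0.006,0.0199,0.0026,-0.01,0.017,0.044],
    [-0.6,-0.006,0.0199,0.0026,-0.01,0.017,0.044],
    [-0.6,-0.006,0.0199,0.0026,-0.01,0.017,0.044],
    [-0.6,0,0,0,0,0,0],
  ],
)

```text
clock: 12.2
eef_pos: [0.421, -0.3792, 0.1866]
tcp_rot: [-173.1, -34.1, -7.7]
wrist_force: [-0.6, -0.4, -0.4]
opening: 0.0682
gripper_force: 0.0
```

Run:
```python
from h import *
p,r,o=pose(); print(p,o["tcp_rot"],o["q"].round(1),o["clock"])
z=r.as_matrix()[:,2]
out=np.zeros((300,800,3),np.uint8)
for i,(n,x0,y0) in enumerate((("side",240,85),("top",362,150))):
    im=eyes.capture(n)[:,:,::-1].copy()
    cv2.imwrite(f"pics/pre_{n}.png",im)
    print(n,"shut tip pred: reported",proj(n,p).round(1),"-30 along z",proj(n,p-.03*z).round(1),"-30 world z up",proj(n,p+[0,0,.03]).round(1), "open -43", proj(n,p-.04*z).round(1),"rim",proj(n,[.4553,-.3757,.1409]).round(1))
    out[:,i*400:i*400+400]=cv2.resize(im[y0:y0+90,x0:x0+120],(400,300),interpolation=cv2.INTER_CUBIC)
cv2.imwrite("pics/pre.png",out)
```

```text
[ 0.42104627 -0.37917974  0.18655862] [-173.09588116  -34.06327286   -7.69845866] [ 83.1  39.5 -43.3 122.5 -22.7   6.3 -21.6] 12.2
side shut tip pred: reported [322.4 122.8] -30 along z [328.2 115.4] -30 world z up [322.8 113.7] open -43 [330.1 112.9] rim [311.3 136.2]
top shut tip pred: reported [460.7 237.1] -30 along z [466.4 244.8] -30 world z up [466.7 237. ] open -43 [468.4 247.5] rim [450.4 222.6]
```

View pics/pre.png

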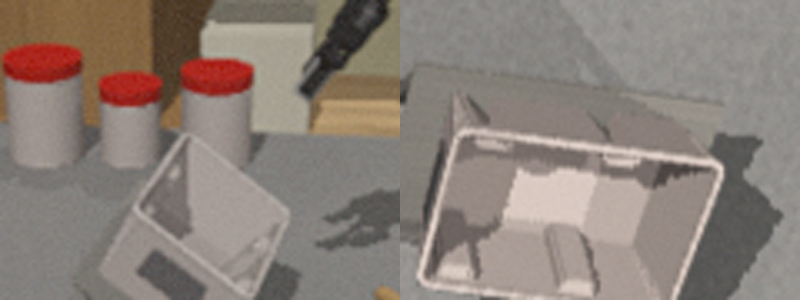

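The side view shows the open tips at about (331.5,113.5), which matches the tool ending 30 mm (plus the swing) short along its own z. So the offset lies along the tool axis. Advancing onto the end wall.

Run:
```python
from h import *
plan([.4912,-.3729,.0893],RG,8)
im=cv2.imread("pics/pre_top.png"); g=im.max(2)[230:300,440:540]; ys,xs=np.where(g<40); i=np.argsort(ys)[:12]; print((xs[i]+440).tolist(),(ys[i]+230).tolist())
```

```text
8 rows of [0.0, 0.0003, 0.015] [-0.0005, 0.0006, -0.0001]
[451, 452, 485, 486, 451, 452, 453, 485, 486, 487, 451, 452] [247, 247, 247, 247, 248, 248, 248, 248, 248, 248, 249, 249]
```

Emit:
carry_out(
  series=[
    [-0.6,0,0.0003,0.015,-0.0005,0.0006,0],
    [-0.6,0,0.0003,0.015,-0.0005,0.0006,0],
    [-0.6,0,0.0003,0.015,-0.0005,0.0006,0],
    [-0.6,0,0.0003,0.015,-0.0005,0.0006,0],
    [-0.6,0,0.0003,0.015,-0.0005,0.0006,0],
    [-0.6,0,0.0003,0.015,-0.0005,0.0006,0],
    [-0.6,0,0.0003,0.015,-0.0005,0.0006,0],
    [-0.6,0,0.0003,0.015,-0.0005,0.0006,0],
    [-0.6,0,0,0,0,0,0],
  ],
)

```text
clock: 13.2
eef_pos: [0.488, -0.3864, 0.1104]
tcp_rot: [-171.8, -33.2, -7.2]
wrist_force: [0.1, -0.4, -0.6]
opening: 0.0683
gripper_force: 0.0
```

Run:
```python
from h import *
p,r,o=pose(); print(p,o["tcp_rot"],o["q"].round(1),o["clock"],o["wrist_force"])
im=eyes.capture("top"); g=im.max(2)[195:300,420:500]; m=(g<40)
for y in range(0,50,4): x=np.where(m[y])[0]; print(y+195,(x+420).tolist())
```

```text
[ 0.48798215 -0.38635136  0.11037967] [-171.79127253  -33.22229298   -7.237689  ] [ 72.3  48.6 -36.4 116.9 -57.3   2.4  13. ] 13.2 [ 0.11057709 -0.42536512 -0.60882388]
195 []
199 []
203 []
207 []
211 []
215 []
219 [441, 442, 443, 471, 472, 473, 474, 475]
223 [441, 442, 443, 444, 445, 446, 447, 449, 450, 451, 470, 471, 472, 473, 474, 475, 476, 477, 478, 479]
227 [441, 442, 443, 444, 445, 446, 447, 448, 449, 450, 451, 452, 453, 454, 455, 456, 457, 458, 459, 460, 461, 462, 474, 475, 476, 477, 478, 479, 480, 481, 482, 483, 484, 485, 486, 487, 492, 493, 494]
231 [440, 441, 442, 443, 444, 445, 446, 447, 448, 449, 450, 455, 456, 457, 458, 459, 460, 462, 463, 464, 465, 466, 467, 468, 469, 475, 476, 477, 478, 479, 480, 481, 482, 483, 484, 485, 486, 487, 488, 489, 490, 491, 492, 493, 494, 495, 496, 497, 498]
235 [440, 441, 442, 443, 444, 445, 446, 447, 448, 449, 450, 451, 452, 453, 455, 456, 457, 458, 462, 463, 464, 465, 466, 467, 468, 469, 470, 471, 472, 473, 474, 475, 476, 477, 478, 479, 480, 481, 482, 483, 484, 485, 486, 487, 488, 489, 490, 491, 492, 493, 496, 497, 498, 499]
239 [443, 444, 445, 449, 450, 451, 452, 453, 454, 458, 459, 460, 461, 462, 463, 464, 465, 466, 467, 468, 469, 470, 471, 472, 473, 474, 475, 476, 477, 478, 479, 480, 481, 482, 483, 484, 485, 486, 487, 488, 489, 490, 491, 492, 493, 494, 495, 496, 497, 498, 499]
243 [445, 446, 447, 464, 465, 466, 467, 468, 469, 470, 471, 472, 473, 474, 475, 476, 477, 478, 479, 480, 481, 482, 483, 484, 485, 486, 487, 488, 489, 490, 491, 492, 493, 494, 495, 496, 497, 498, 499]
```

The arm stopped on the joint 5 and 6 limits, because a 34° forward tilt is out of reach this low down. The end-wall grasp lets me turn about the closing axis, so I'll split the tilt, about 17° at the pick and about 17° at the placing.

```bash
cat >> h.py <<'E'
ORG=np.array([.5124,-.2908,.0739]);X=np.array([.135,.991,-.011]);Z=np.array([-.558,.085,.825]);Y=np.cross(Z,X)
RT=R.from_matrix(np.stack([X,Y,Z],1))
WALL=RG.as_matrix()[:,2]; RIM=ORG-.0925*X+.08*Z
RG2=RG*R.from_rotvec([0,np.radians(17),0]); 
if RG2.as_matrix()[2,2]>RG.as_matrix()[2,2]: RG2=RG*R.from_rotvec([0,np.radians(-17),0])
TZ=RG2.as_matrix()[:,2]; PG=RIM+.014*WALL+.049*TZ
E
python3 - <<'E'
from h import *
print(RG2.as_euler("xyz",degrees=True),TZ,PG)
plan(PG-.07*TZ,RG2,6)
E
```

```text
[-174.25005704  -17.49747884   -5.26554904] [ 0.30708303  0.07231064 -0.9489316 ] [ 0.47831822 -0.37151442  0.08294598]
6 rows of [-0.0018, -0.002, -0.0079] [-0.0046, -0.046, 0.0004]
```

Emit:
carry_out(
  series=[
    [-0.6,0,0,-0.02,0,0,0],
    [-0.6,-0.0018,-0.002,-0.0046,-0.0046,-0.046,0],
    [-0.6,-0.0018,-0.002,-0.0046,-0.0046,-0.046,0],
    [-0.6,-0.0018,-0.002,-0.0046,-0.0046,-0.046,0],
    [-0.6,-0.0018,-0.002,-0.0046,-0.0046,-0.046,0],
    [-0.6,-0.0018,-0.002,-0.0046,-0.0046,-0.046,0],
    [-0.6,-0.0018,-0.002,-0.0046,-0.0046,-0.046,0],
    [-0.6,0,0,0,0,0,0],
  ],
)

```text
clock: 14.05
eef_pos: [0.4561, -0.3762, 0.15]
tcp_rot: [-174.5, -17.6, -4.9]
wrist_force: [-0.3, 0.2, -0.2]
opening: 0.0685
gripper_force: 0.0
```

Run:
```python
from h import *
p,r,o=pose(); print(p,o["tcp_rot"],o["q"].round(1),o["clock"],o["wrist_force"])
plan(PG,RG2,7)
```

```text
[ 0.45608431 -0.37617719  0.15004014] [-174.47917888  -17.63302789   -4.88115311] [ 41.5  37.6   5.2 110.6 -42.3  28.5 -11.7] 14.05 [-0.27386284  0.21225214 -0.17535233]
7 rows of [0.0001, 0.0, 0.0101] [0.0003, -0.0002, 0.0009]
```

Emit:
carry_out(
  series=[
    [-0.6,0,0,0.0101,0,0,0.001],
    [-0.6,0,0,0.0101,0,0,0.001],
    [-0.6,0,0,0.0101,0,0,0.001],
    [-0.6,0,0,0.0101,0,0,0.001],
    [-0.6,0,0,0.0101,0,0,0.001],
    [-0.6,0,0,0.0101,0,0,0.001],
    [-0.6,0,0,0.0101,0,0,0.001],
    [-0.6,0,0,0,0,0,0],
  ],
)

```text
clock: 14.85
eef_pos: [0.4757, -0.3712, 0.0801]
tcp_rot: [-174.2, -17.4, -5.5]
wrist_force: [-0.7, 0.9, 0.2]
opening: 0.0683
gripper_force: 0.0
```

Run:
```python
from h import *
p,r,o=pose(); print(p-PG,o["tcp_rot"],o["q"].round(1),o["clock"],o["wrist_force"])
out=np.zeros((300,800,3),np.uint8)
for i,(n,x0,y0) in enumerate((("side",250,90),("top",390,170))):
    im=eyes.capture(n)[:,:,::-1]; out[:,i*400:i*400+400]=cv2.resize(im[y0:y0+90,x0:x0+120],(400,300),interpolation=cv2.INTER_CUBIC)
cv2.imwrite("pics/grip.png",out)
```

```text
[-0.00262121  0.00030581 -0.00281186] [-174.15843486  -17.41389564   -5.50506107] [ 43.5  44.6  -1.2 111.3 -47.1  19.7  -7.8] 14.85 [-0.72423278  0.93834726  0.23658871]
```

View pics/grip.png

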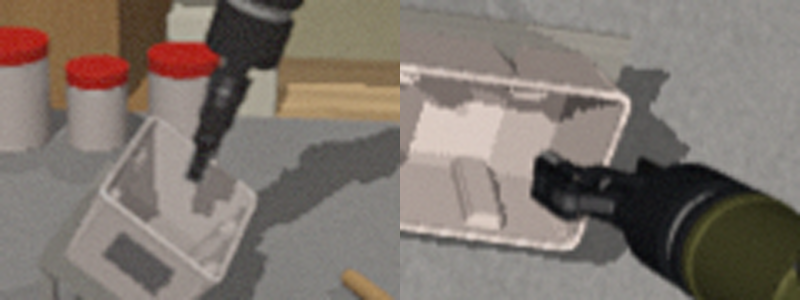

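One finger is inside the end wall and the other is outside, with the inner tip at about (308,143) in the side view. Closing now.

Emit:
carry_out(
  series=[
    [1,0,0,0,0,0,0],
    [1,0,0,0,0,0,0],
    [1,0,0,0,0,0,0],
    [1,0,0,0,0,0,0],
    [1,0,0,0,0,0,0],
    [1,0,0,0,0,0,0],
    [1,0,0,0,0,0,0],
    [1,0,0,0,0,0,0],
  ],
  force=80,
)

```text
clock: 15.75
eef_pos: [0.4758, -0.3724, 0.082]
tcp_rot: [-174.3, -17.5, -5.5]
wrist_force: [-0.6, -0.9, 5.3]
opening: 0.0024
gripper_force: 78.8
```

Run:
```python
from h import *
p,r,o=pose(); print(p-PG,o["tcp_rot"],o["clock"],o["wrist_force"],o["opening"])
im=eyes.capture("top")[:,:,::-1]; cv2.imwrite("pics/cl_top.png",im)
ims=eyes.capture("side")[:,:,::-1]; cv2.imwrite("pics/cl_side.png",ims)
a=cv2.resize(im[170:260,360:480],(400,300),interpolation=cv2.INTER_CUBIC);b=cv2.resize(ims[110:200,250:370],(400,300),interpolation=cv2.INTER_CUBIC)
cv2.imwrite("pics/cl.png",np.hstack([a,b]))
```

```text
[-0.00253989 -0.00089088 -0.0009739 ] [-174.29189224  -17.50982681   -5.5079344 ] 15.75 [-0.60804827 -0.92215584  5.34903212] 0.002411455717116015
```

View pics/cl.png

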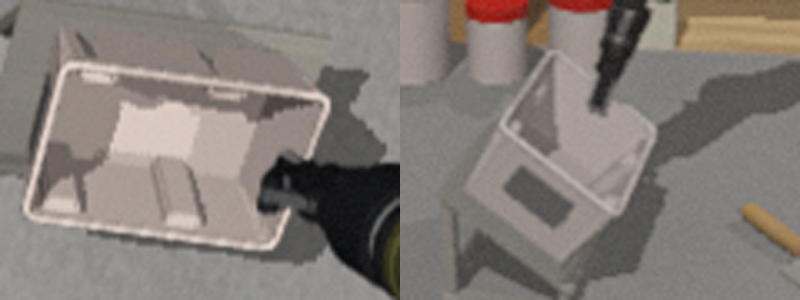

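Run:
```python
from h import *
p,r,o=pose(); M=r.as_matrix()
d=M.T@(RIM-p); print("rim in tool",d.round(4),"wall dir in tool",(M.T@WALL).round(3))
ORG2=ORG-M[:,1]*d[1]
rel=r.inv()*RT; off=M.T@(ORG2-p)   # tote pose in tool frame
np.savez("rel.npz",rel=rel.as_quat(),off=off); print("off",off.round(4))
print("row for 15 mm up",(M.T@[0,0,.015]).round(4))
```

```text
rim in tool [-0.0014 -0.001  -0.0625] wall dir in tool [ 0.292 -0.003  0.956]
off [ 0.0249 -0.0817  0.0247]
row for 15 mm up [ 0.0045 -0.0014 -0.0142]
```

Emit:
carry_out(
  series=[
    [1,0.0015,-0.0005,-0.0047,0,0,0],
    [1,0.003,-0.001,-0.0094,0,0,0],
    [1,0.0045,-0.0014,-0.0142,0,0,0],
    [1,0.0045,-0.0014,-0.0142,0,0,0],
    [1,0.0045,-0.0014,-0.0142,0,0,0],
    [1,0.006,-0.0019,-0.0189,0,0,0],
    [1,0.006,-0.0019,-0.0189,0,0,0],
    [1,0.006,-0.0019,-0.0189,0,0,0],
    [1,0.006,-0.0019,-0.0189,0,0,0],
    [1,0.006,-0.0019,-0.0189,0,0,0],
  ],
)

```text
clock: 16.85
eef_pos: [0.4754, -0.3717, 0.242]
tcp_rot: [-174.3, -17.4, -5.5]
wrist_force: [-0.2, 0.4, -2.2]
opening: 0.002
gripper_force: 78.3
```

```bash
cat >> h.py <<'E'
def totepose():
    d=np.load("rel.npz"); p,r,o=pose(); return r*R.from_quat(d["rel"]), p+r.apply(d["off"])
def toolfor(RU,PU):
    d=np.load("rel.npz"); r=RU*R.from_quat(d["rel"]).inv(); return np.asarray(PU)-r.apply(d["off"]), r
E
python3 - <<'E'
from h import *
p,r,o=pose(); print(p,o["tcp_rot"],o["q"].round(1),o["clock"],o["opening"],o["wrist_force"])
RU,PU=totepose()
for n in("side","top"): # check predicted rim corners vs picture
    print(n,[proj(n,PU+RU.apply(c)).round(0).tolist() for c in L])
    cv2.imwrite(f"pics/lift_{n}.png",eyes.capture(n)[:,:,::-1])
print("wrist torque",o["wrist_torque"])
BASE=np.array([.4706,.281,.0006]); RU=R.from_euler("z",-100,degrees=True)
pt,rt=toolfor(RU,BASE+[0,0,.07]); print("place",pt,rt.as_euler("xyz",degrees=True),rt.as_matrix()[:,2])
ph=pt+[0,0,.09]
w=(r.inv()*rt).as_rotvec(); print("w",w)
if w[2]>0: w=w*(1-2*np.pi/np.linalg.norm(w))
N=30; s=R.from_rotvec(w/N); A=np.zeros((3,3)); Rk=r; cum=[]
mids=[np.array([.50,-.15,.25]),np.array([.50,.12,.25]),ph]
q=p
for i in range(3):
    A=np.zeros((3,3))
    R0=Rk
    for k in range(10): A+=Rk.as_matrix(); Rk=Rk*s
    t=np.linalg.solve(A,mids[i]-q); print("seg",t.round(4),(w/N).round(4)); path(t,w/N,10,q,R0); q=mids[i]
E
```

```text
[ 0.47544133 -0.37174417  0.24202133] [-174.28426534  -17.43601721   -5.48422703] [ 34.1  31.2  14.2 103.5 -35.6  41.8 -22.9] 16.85 0.0020304819831188157 [-0.22469217  0.41970737 -2.24268179]
side [[318.0, 123.0], [278.0, 92.0], [330.0, 100.0], [296.0, 73.0]]
top [[383.0, 235.0], [399.0, 178.0], [473.0, 247.0], [497.0, 191.0]]
wrist torque [-0.35911007  0.47559385 -0.01154759]
place [0.5018988  0.3616783  0.09088413] [-172.42551798   16.81777721  172.04504094] [ 0.26580189 -0.17023864 -0.94887732]
w [ 0.01776178 -0.37833901 -3.07734243]
seg [ 0.011  -0.0206  0.0014] [ 0.0006 -0.0126 -0.1026]
2 [ 0.506 -0.31   0.252] [ 0.27  0.07 -0.96]
5 [ 0.517 -0.241  0.255] [ 0.24  0.06 -0.97]
8 [ 0.508 -0.172  0.252] [ 0.21  0.04 -0.98]
seg [ 0.0278 -0.0047 -0.0006] [ 0.0006 -0.0126 -0.1026]
2 [ 0.529 -0.071  0.259] [ 0.18 -0.01 -0.98]
5 [0.533 0.013 0.26 ] [ 0.17 -0.04 -0.98]
8 [0.512 0.095 0.254] [ 0.17 -0.08 -0.98]
seg [0.0179 0.0189 0.0033] [ 0.0006 -0.0126 -0.1026]
2 [0.527 0.193 0.237] [ 0.2  -0.13 -0.97]
5 [0.531 0.268 0.217] [ 0.22 -0.15 -0.96]
8 [0.513 0.34  0.191] [ 0.25 -0.17 -0.95]
```

Emit:
carry_out(
  series=[
    [1,0.006,-0.01,0.001,0,-0.006,-0.05],
    [1,0.011,-0.0206,0.0014,0.0006,-0.0126,-0.1026],
    [1,0.011,-0.0206,0.0014,0.0006,-0.0126,-0.1026],
    [1,0.011,-0.0206,0.0014,0.0006,-0.0126,-0.1026],
    [1,0.011,-0.0206,0.0014,0.0006,-0.0126,-0.1026],
    [1,0.011,-0.0206,0.0014,0.0006,-0.0126,-0.1026],
    [1,0.011,-0.0206,0.0014,0.0006,-0.0126,-0.1026],
    [1,0.011,-0.0206,0.0014,0.0006,-0.0126,-0.1026],
    [1,0.011,-0.0206,0.0014,0.0006,-0.0126,-0.1026],
    [1,0.011,-0.0206,0.0014,0.0006,-0.0126,-0.1026],
  ],
)

```text
clock: 17.95
eef_pos: [0.5047, -0.1582, 0.2489]
tcp_rot: [172.0, -8.6, 52.1]
wrist_force: [-0.3, 0.1, -2.3]
opening: 0.0026
gripper_force: 78.3
```

Emit:
carry_out(
  series=[
    [1,0.0278,-0.0047,-0.0006,0.0006,-0.0126,-0.1026],
    [1,0.0278,-0.0047,-0.0006,0.0006,-0.0126,-0.1026],
    [1,0.0278,-0.0047,-0.0006,0.0006,-0.0126,-0.1026],
    [1,0.0278,-0.0047,-0.0006,0.0006,-0.0126,-0.1026],
    [1,0.0278,-0.0047,-0.0006,0.0006,-0.0126,-0.1026],
    [1,0.0278,-0.0047,-0.0006,0.0006,-0.0126,-0.1026],
    [1,0.0278,-0.0047,-0.0006,0.0006,-0.0126,-0.1026],
    [1,0.0278,-0.0047,-0.0006,0.0006,-0.0126,-0.1026],
    [1,0.0278,-0.0047,-0.0006,0.0006,-0.0126,-0.1026],
    [1,0.0278,-0.0047,-0.0006,0.0006,-0.0126,-0.1026],
  ],
)

```text
clock: 18.95
eef_pos: [0.5178, 0.111, 0.2527]
tcp_rot: [172.1, 8.1, 109.2]
wrist_force: [0.1, -0.3, -1.9]
opening: 0.0021
gripper_force: 78.4
```

```bash
cat >> h.py <<'E'
BASE=np.array([.4706,.281,.0006]); RUT=R.from_euler("z",-100,degrees=True)
E
python3 - <<'E'
from h import *
p,r,o=pose(); print(p,o["tcp_rot"],o["q"].round(1),o["clock"],o["opening"],o["wrist_force"])
pt,rt=toolfor(RUT,BASE+[0,0,.07]); t,w=plan(pt+[0,0,.09],rt,11); path(t,w,11,p,r)
E
```

```text
[0.51775195 0.11099945 0.2527235 ] [172.08515865   8.09621985 109.15094314] [-25.4  24.    3.3 111.3  11.7  37.8 -11.6] 18.95 0.0021313512958735337 [ 0.09287619 -0.33070461 -1.92890282]
11 rows of [0.0185, 0.0164, 0.0028] [0.0006, -0.0121, -0.0973]
2 [0.54  0.181 0.241] [ 0.19 -0.12 -0.97]
5 [0.542 0.253 0.223] [ 0.21 -0.15 -0.97]
8 [0.524 0.321 0.2  ] [ 0.24 -0.16 -0.96]
```

Emit:
carry_out(
  series=[
    [1,0.0185,0.0164,0.0028,0.0006,-0.0121,-0.0973],
    [1,0.0185,0.0164,0.0028,0.0006,-0.0121,-0.0973],
    [1,0.0185,0.0164,0.0028,0.0006,-0.0121,-0.0973],
    [1,0.0185,0.0164,0.0028,0.0006,-0.0121,-0.0973],
    [1,0.0185,0.0164,0.0028,0.0006,-0.0121,-0.0973],
    [1,0.0185,0.0164,0.0028,0.0006,-0.0121,-0.0973],
    [1,0.0185,0.0164,0.0028,0.0006,-0.0121,-0.0973],
    [1,0.0185,0.0164,0.0028,0.0006,-0.0121,-0.0973],
    [1,0.0185,0.0164,0.0028,0.0006,-0.0121,-0.0973],
    [1,0.0185,0.0164,0.0028,0.0006,-0.0121,-0.0973],
  ],
)

```text
clock: 19.95
eef_pos: [0.5157, 0.3418, 0.1902]
tcp_rot: [-174.1, 16.7, 166.1]
wrist_force: [0.2, -0.3, -2.5]
opening: 0.002
gripper_force: 78.5
```

Emit:
carry_out(
  series=[
    [1,0.0185,0.0164,0.0028,0.0006,-0.0121,-0.0973],
    [1,0,0,0,0,0,0],
    [1,0,0,0,0,0,0],
  ],
)

```text
clock: 20.25
eef_pos: [0.5038, 0.3601, 0.1811]
tcp_rot: [-172.4, 16.8, 171.8]
wrist_force: [0.7, -0.4, -1.7]
opening: 0.0025
gripper_force: 78.6
```

Run:
```python
from h import *
p,r,o=pose(); print(p,o["tcp_rot"],o["q"].round(1),o["clock"],o["opening"],o["wrist_force"])
RU,PU=totepose(); print("pred tote",PU,RU.as_euler("xyz",degrees=True))
out=np.zeros((600,800,3),np.uint8)
for i,(n,x0,y0,w,h) in enumerate((("side",210,190,140,210),("top",110,160,140,140))):
    im=eyes.capture(n)[:,:,::-1]; cv2.imwrite(f"pics/hov_{n}.png",im)
    print(n,[proj(n,PU+RU.apply(c)).round(1).tolist() for c in L])
    s=(400/w) 
    c=cv2.resize(im[y0:y0+h,x0:x0+w],None,fx=s,fy=s,interpolation=cv2.INTER_CUBIC); out[:c.shape[0],i*400:i*400+400]=c[:600]
cv2.imwrite("pics/hov.png",out)
```

```text
[0.50381626 0.3600757  0.18106224] [-172.4030054    16.78262929  171.76244824] [-47.2  38.6  -6.2  98.6  31.6  45.9   5.8] 20.25 0.0025140464836983295 [ 0.73436786 -0.35010129 -1.67949274]
pred tote [0.47209739 0.27955059 0.16082197] [-3.43551703e-02 -2.27941845e-02 -1.00289093e+02]
side [[256.5, 196.2], [321.8, 207.1], [212.6, 255.2], [291.8, 272.6]]
top [[211.0, 191.3], [199.4, 253.4], [122.8, 175.7], [110.3, 237.8]]
```

View pics/hov.png

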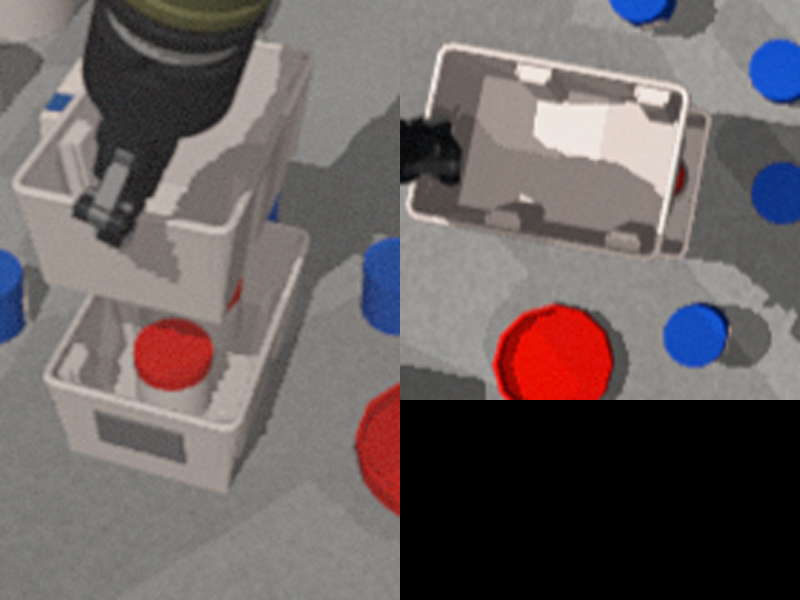

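The hover picture shows the upper tote about level and end for end, its near rim corners at about (213.5,254) and (294,272.6) in the side view. Both jars stand upright below, and the base hasn't moved. I'll triangulate the corners to correct the estimated pose.

Run:
```python
from h import *
s=400/140; S=lambda x,y:((x-s/2+.5)/s+210,(y-s/2+.5)/s+190); T=lambda x,y:((x-400-s/2+.5)/s+110,(y-s/2+.5)/s+160)
# L order: (+x,+y) far,+worldx ; (+x,-y) far,robot side ; (-x,+y) near,+worldx ; (-x,-y) near, robot side
RU,PU=totepose()
side={1:(314,48),2:(10,183),3:(240,236)}; top={0:(691,87),1:(659,259),2:(439,43),3:(405,216)}
for k in range(4):
    c=PU+RU.apply(L[k]); 
    m=tri(S(*side[k]),T(*top[k])) if k in side else (plane("top",T(*top[k]),c[2]),0)
    print(k,((m[0]-c)*1e3).round(1),"gap",round(m[1]*1e3,1))
# same reading for base far corners
b=np.array([[.174,.985,0],[-.985,.174,0],[0,0,1]]).T
for k,sd,tp in ((3,(309,231),(713,114)),(2,None,(689,259))):
    c=BASE+b@L[k]
    m=tri(S(*sd),T(*tp))if 0 else (plane("top",T(*tp),.08),0); print("base",k,((m[0]-c)*1e3).round(1))
for k,sd in ((0,(238,430)),(1,(44,378))): print("base side",k,((plane("side",S(*sd),.0806)-(BASE+b@L[k]))*1e3).round(1))
```

```text
0 [1.2 0.6 0. ] gap 0.0
1 [ 4.2 -0.6 -1. ] gap 2.2
2 [-1.2  0.1  0.2] gap 2.3
3 [-0.6 -0.6 -2.1] gap 7.9
base 3 [-2.2 -0.  -0.6]
base 2 [ 3.2 -2.8 -0.6]
base side 0 [ 0.3 -3.1  0. ]
base side 1 [-2.3 -2.9  0. ]
```

```bash
cat >> h.py <<'E'
BASE=np.array([.4700,.279,.0006])
E
python3 - <<'E'
from h import *
pt,rt=toolfor(RUT,BASE+[0,0,.083]); plan(pt,rt,8)
E
```

```text
8 rows of [0.0034, 0.0013, 0.0091] [-0.0003, 0.0001, -0.0011]
```

Emit:
carry_out(
  series=[
    [1,0.0034,0.0013,0.0091,0,0,-0.001],
    [1,0.0034,0.0013,0.0091,0,0,-0.001],
    [1,0.0034,0.0013,0.0091,0,0,-0.001],
    [1,0.0034,0.0013,0.0091,0,0,-0.001],
    [1,0.0034,0.0013,0.0091,0,0,-0.001],
    [1,0.0034,0.0013,0.0091,0,0,-0.001],
    [1,0.0034,0.0013,0.0091,0,0,-0.001],
    [1,0.0034,0.0013,0.0091,0,0,-0.001],
    [1,0,0,0,0,0,0],
    [1,0,0,0,0,0,0],
  ],
)

```text
clock: 21.35
eef_pos: [0.5013, 0.3607, 0.1042]
tcp_rot: [-172.3, 16.9, 172.1]
wrist_force: [-0.8, -1.2, -1.9]
opening: 0.0024
gripper_force: 78.6
```

Run:
```python
from h import *
p,r,o=pose(); RU,PU=totepose(); print((PU-BASE).round(4),RU.as_euler("xyz",degrees=True).round(2),o["wrist_force"],o["clock"])
pt,rt=toolfor(RUT,BASE+[0,0,.072]); plan(pt,rt,6)
print("down 1mm",r.inv().apply([0,0,-.001]).round(4))
```

```text
[-0.      0.001   0.0834] [ 7.0000e-02 -7.0000e-02 -1.0001e+02] [-0.84318386 -1.2294891  -1.86610435] 21.35
6 rows of [0.0005, 0.0001, 0.0018] [-0.0002, 0.0002, 0.0]
down 1mm [0.0003 0.0001 0.0009]
```

Emit:
carry_out(
  series=[
    [1,0.0005,0.0002,0.0018,0,0,0],
    [1,0.0005,0.0002,0.0018,0,0,0],
    [1,0.0005,0.0002,0.0018,0,0,0],
    [1,0,0,0,0,0,0],
  ],
)

```text
clock: 21.75
eef_pos: [0.5013, 0.3605, 0.0986]
tcp_rot: [-172.4, 16.9, 172.0]
wrist_force: [-1.1, 0.4, -1.6]
opening: 0.0025
gripper_force: 78.6
```

Emit:
carry_out(
  series=[
    [1,0.0005,0.0002,0.0018,0,0,0],
    [1,0.0005,0.0002,0.0018,0,0,0],
    [1,0,0,0,0,0,0],
  ],
)

```text
clock: 22.05
eef_pos: [0.5013, 0.3603, 0.0946]
tcp_rot: [-172.3, 16.9, 172.1]
wrist_force: [0.7, -0.3, -2.3]
opening: 0.0026
gripper_force: 78.6
```

Emit:
carry_out(
  series=[
    [1,0.0003,0.0001,0.001,0,0,0],
    [1,0.0003,0.0001,0.001,0,0,0],
    [1,0,0,0,0,0,0],
  ],
)

```text
clock: 22.35
eef_pos: [0.5015, 0.3605, 0.0928]
tcp_rot: [-172.4, 16.9, 172.1]
wrist_force: [0.1, 0.0, -2.3]
opening: 0.0023
gripper_force: 78.6
```

Emit:
carry_out(
  series=[
    [1,0.0003,0.0001,0.001,0,0,0],
    [1,0,0,0,0,0,0],
  ],
)

```text
clock: 22.55
eef_pos: [0.5016, 0.3608, 0.0922]
tcp_rot: [-172.4, 16.9, 172.1]
wrist_force: [-1.2, 0.9, 1.1]
opening: 0.0022
gripper_force: 79.2
```

Emit:
carry_out(
  series=[
    [1,0.0002,0,0.0008,0,0,0],
    [1,0,0,0,0,0,0],
  ],
)

```text
clock: 22.75
eef_pos: [0.5017, 0.361, 0.0919]
tcp_rot: [-172.4, 16.9, 172.1]
wrist_force: [-2.2, 2.0, 6.7]
opening: 0.0022
gripper_force: 79.9
```

Run:
```python
from h import *
p,r,o=pose(); RU,PU=totepose(); print((PU-BASE).round(4),RU.as_euler("xyz",degrees=True).round(2),o["wrist_force"],o["wrist_torque"],o["clock"])
for n in("side","top"): cv2.imwrite(f"pics/set_{n}.png",eyes.capture(n)[:,:,::-1])
```

```text
[0.0004 0.0013 0.0709] [ 1.100e-01  2.000e-02 -9.999e+01] [-2.24098766  1.98423556  6.66860003] [ 0.06778143  0.22466327 -0.11649447] 22.75
```

Emit:
carry_out(
  series=[
    [1,0,0,0,0,0,0],
    [1,0,0,0,0,0,0],
    [0.4,0,0,0,0,0,0],
    [0.4,0,0,0,0,0,0],
    [0.4,0,0,0,0,0,0],
    [0.4,0,0,0,0,0,0],
    [0.4,0,0,0,0,0,0],
  ],
  force=20,
)

```text
clock: 23.55
eef_pos: [0.5015, 0.36, 0.0908]
tcp_rot: [-172.3, 16.9, 172.0]
wrist_force: [0.2, 0.8, 0.3]
opening: 0.0255
gripper_force: 0.0
```

Emit:
carry_out(
  series=[
    [0.4,0,0,-0.005,0,0,0],
    [0.4,0,0,-0.01,0,0,0],
    [0.4,0,0,-0.015,0,0,0],
    [0.4,0,0,-0.02,0,0,0],
    [0.4,0,0,-0.03,0,0,0],
    [0.4,0,0,-0.03,0,0,0],
    [0.4,0,0,-0.03,0,0,0],
    [0.4,0,0,-0.03,0,0,0],
    [0.4,0,0,0,0,0,0],
  ],
)

```text
clock: 24.45
eef_pos: [0.4561, 0.3932, 0.257]
tcp_rot: [-172.9, 17.0, 172.0]
wrist_force: [0.7, 0.7, -0.4]
opening: 0.0257
gripper_force: 0.0
```

Run:
```python
from h import *
p,r,o=pose(); print(p,o["clock"],o["wrist_force"],o["opening"])
U=RUT; PU=BASE+[0,0,.07]
pred={n:[proj(n,PU+U.apply(c)).round(1).tolist() for c in L] for n in("side","top")}; print(pred)
im=eyes.capture("top"); cv2.imwrite("pics/end_top.png",im[:,:,::-1])
sd=eyes.capture("side"); cv2.imwrite("pics/end_side.png",sd[:,:,::-1])
# bright rim/ inside of the upper tote, seen from above
m=(im.min(2)>125).astype(np.uint8); m[:170]=0;m[270:]=0;m[:,:100]=0;m[:,235:]=0
k,l,s,c=cv2.connectedComponentsWithStats(m,connectivity=8); i=1+np.argmax(s[1:,4])
pts=np.argwhere(l==i)[:,::-1].astype(np.float32); rc=cv2.minAreaRect(pts); print(rc, cv2.boxPoints(rc).round(1).tolist())
print("pred centre",np.mean(pred["top"],0))
```

```text
[0.45610503 0.39323615 0.25703581] 24.45 [ 0.66804415  0.72137481 -0.39865965] 0.025700081163259263
{'side': [[259.5, 232.6], [320.8, 244.3], [220.1, 295.2], [293.5, 313.3]], 'top': [[216.5, 196.2], [206.2, 252.8], [136.0, 182.4], [125.1, 239.0]]}
((167.0, 219.5), (99.0, 134.0), 90.0) [[100.0, 170.0], [234.0, 170.0], [234.0, 269.0], [100.0, 269.0]]
pred centre [170.95 217.6 ]
```

Run:
```python
from h import *
U=RUT; PU=BASE+[0,0,.07]; C4=np.array(L); C4[:,:2]*=(92.5/94.5)
for n in("side","top"):
    im=cv2.GaussianBlur(cv2.imread(f"pics/end_{n}.png"),(0,0),.7).min(2).astype(np.float32)
    q=np.array([proj(n,PU+U.apply(c)) for c in C4]); cen=q.mean(0)
    for a,b,nm in((0,1,"+x far end"),(2,3,"-x near end"),(0,2,"+y (away)"),(1,3,"-y (robot)")):
        d=q[b]-q[a]; nrm=np.array([-d[1],d[0]])/np.linalg.norm(d); nrm*=np.sign(nrm@((q[a]+q[b])/2-cen))
        off=np.arange(-7,7.01,.5); res=[]
        for lo,hi in((.12,.4),(.6,.88)):
            tt=np.linspace(lo,hi,25); P=q[a]+tt[:,None]*d
            prof=[cv2.remap(im,*[(P+o*nrm)[:,i].astype(np.float32).reshape(1,-1) for i in(0,1)],cv2.INTER_LINEAR).mean() for o in off]
            res.append((off[np.argmax(prof)],round(float(max(prof)-np.median(prof)),0)))
        print(n,nm,"rim peak offset outward px:",res)
k,l,s,c=cv2.connectedComponentsWithStats(red(cv2.imread("pics/end_top.png")[:,:,::-1])); print([(c[i].round(1).tolist()) for i in range(1,k) if 60<s[i,4]<3000])
```

```text
side +x far end rim peak offset outward px: [(np.float64(0.5), 17.0), (np.float64(-0.5), 9.0)]
side -x near end rim peak offset outward px: [(np.float64(0.5), 33.0), (np.float64(0.5), 11.0)]
side +y (away) rim peak offset outward px: [(np.float64(0.5), 32.0), (np.float64(1.0), 27.0)]
side -y (robot) rim peak offset outward px: [(np.float64(-7.0), 32.0), (np.float64(-2.0), 31.0)]
top +x far end rim peak offset outward px: [(np.float64(-1.5), 47.0), (np.float64(-1.5), 51.0)]
top -x near end rim peak offset outward px: [(np.float64(1.0), 52.0), (np.float64(1.5), 45.0)]
top +y (away) rim peak offset outward px: [(np.float64(0.5), 44.0), (np.float64(1.0), 45.0)]
top -y (robot) rim peak offset outward px: [(np.float64(6.5), 3.0), (np.float64(-1.5), 15.0)]
[[133.9, 0.5], [293.6, 1.8], [444.7, 1.5], [295.1, 104.0], [370.1, 111.0], [6.2, 167.1], [7.2, 214.4], [163.4, 286.6]]
```

```bash
python3 -c "
from rig import order; print(order.hand_in())"
```

```text
the job is handed in; nothing more can be done
None
```

The job is handed in, at about 24.5 s on the clock: the jar is packed upright and the empty tote, turned end for end, measured level within about 3 mm of its place on the ledges; everything is released, but no verdict was returned.

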